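Tip used grinding balls through a flap bin

TASK

Pick up the scoop with the orange grip by that grip, push the bin's sprung yellow flap open with the scoop's lip and tip both used dark steel balls through it into the bin. Keep the hand off the bin and the balls; then set the empty scoop down upright on the bench and let go.

Things in the scene. Friction and masses are not known exactly. Their poses are not given: they have to be found in the camera images.
- scoop: Aluminium scoop, ORANGE grip, ~0.2 kg. Origin: mid-pan underside, z up; pours to its -x (lip), roughly at the robot at the start. Pan 50 mm wide: flat for x 0..60 with 24 mm walls; ahead its floor rises 10 deg to the lip, lower edge at x -61, z 11 mm. Balls roll out when tipped lip-down over 10 deg; 35-45 is sure. Grip block at x +68: 14 (x) by 30 (y), top z 95; grasp z 55-92, jaws closing along x
- bin: Grey bin, fixed, 150 (x) by 130 (y) by 110 mm high, walls 4 mm. Origin: centre of underside, z up. Mouth in the top: x -27 to +63, 104 mm wide, shut flush by a yellow flap. A black collar, to z 136 mm, rings the mouth except on its open +x side: bring the scoop in over that side, level, lip pointing to the bin's -x, pan centred in y (20 mm off is fine)
- flap (a joint): Yellow flap's angle, rad: 0 shut, to 1.2 open. 88 mm long, hinged at the bin's x = +63 mm, z = 110 mm; its free end swings down into the bin. Springs shut; pushing it 30 mm from the hinge takes 2 to 4 N; balls alone do not open it. Put the lip about 30 mm past the hinge and, as the scoop tips to 40 deg, lower it 12 to 18 mm below the bin's top: the balls run down the flap and off its end
- ball_1: Used steel ball, dark, 16 mm across, 17 g, in the orange scoop's pan; origin at its centre
- ball_2: The second used steel ball, the same, also in the orange scoop; origin at its centre

How it is judged (in metres and radians):
On the way:
1. the scoop, tipped more than 9 degrees, presses the flap open (more than 0.1 rad) (angle between scoop's own z axis and vertical above 0.16 rad and value of joint flap above 0.1 rad and contact force between scoop and bin above 0.3 N), for 0.1 s.
At the end, for the whole second after the job is handed in: Both dark steel balls lie inside the bin, on its floor (less than 50 mm above the bench); the orange-gripped scoop stands upright (within 10 degrees) on the bench (origin less than 12 mm above it), at rest and clear of the bin; the flap has sprung shut (under 0.1 rad) (x of ball_1 in the frame of bin between -0.073 and 0.073 m and y of ball_1 in the frame of bin between -0.063 and 0.063 m and z of ball_1 in the frame of bin between 0 and 0.05 m and x of ball_2 in the frame of bin between -0.073 and 0.073 m and y of ball_2 in the frame of bin between -0.063 and 0.063 m and z of ball_2 in the frame of bin between 0 and 0.05 m and angle between scoop's own z axis and vertical below 0.17 rad and height (world z) of scoop between -0.01 and 0.012 m and linear speed of scoop below 0.03 m/s and contact force between scoop and bin below 0.2 N and value of joint flap below 0.1 rad); the robot touches nothing.
It fails at once if the hand presses on the bin or its flap (more than 2 N) (contact force between any of the fingers, the arm and bin above 2 N).
It fails at once if the hand handles a ball (more than 1 N) (contact force between the fingers and ball_1 above 1 N or contact force between the fingers and ball_2 above 1 N).
It also fails if it takes over 46 s, if anything falls off the work surface, if the arm or the gripper's body presses on something with over 40 N, if the wrist force passes 120 N, or if a joint passes its speed limit or range.

ROBOT

A 7-joint arm with a two-finger parallel gripper is mounted at the origin on a cart in front of the work surface, level with it; the furniture and walls round the work are solid. World frame = base frame: x ahead of the robot, y to its left, z up, the work surface at z = 0. Lengths are in m, angles in degrees, forces in N, time in s.
With the tool pointing down it reaches from about 0.4 to 0.9 m from the base axis. Payload 5.5 kg.
Tool frame: the origin (TCP) lies midway between the tips of the shut fingers; the grasp point (between the pads) lies 19 mm behind it (arm.grip_depth is the distance from the TCP to the grasp point, in m); z points along the fingers, y is the direction in which the jaws open and shut (so a half turn about z gives the same grasp; the last joint's range is limited). The gripper opens to 85 mm and grips with 20 to 120 N. Pads are 22 mm wide; open, the fingers measure 114 mm over their backs; the gripper's body (76 mm by 85 mm) begins 54 mm behind the grasp point. The pads swing forward as they close: fully open they stand 13 mm farther back than shut.
Start: joints at [-50.18, 28.699, -24.465, 88.831, 12.651, 65.22, -12.049], TCP at [0.272, 0.59, 0.231] pointing down, gripper open.
Joint ranges: [-164.97, 164.97], [-17.58, 116.51], [-87.97, 89.64], [11.32, 138.91], [-80.73, 260.73], [10.89, 115.49], [-147.41, 147.41]. Speed limits (degrees/s): [147.25, 147.25, 180, 180, 180, 180, 180].

INTERFACE

Orientations are given as a 3x3 rotation matrix whose columns are the frame's x, y, z axes.
In Python, from bench import status, viewer, workorder, arm gives the robot as it stands.
- The arm moves only by the tool play_rows, never from a script. Its argument "increments" is a list of rows, each an object of numbers: "hand": the opening, from 0 (shut) to 1 (fully open); "tx", "ty", "tz": the shift along the world's x, y, z scaled (see below); "ax", "ay", "az": the turn, a rotation vector about the world's x, y, z scaled (see below). A call has 1 to 5 rows; each row shifts and turns the commanded pose from where the row before left it; what a row does not reach is not made up. The controller multiplies each number of a shift by 0.3 m and each number of a turn by pi rad. A row lasts 1/12 s, in which the tool goes at most 41.7 mm and 7.16 degrees, less where a joint would pass 70% of its speed; a pose out of reach is approached as far as the arm can. A call with a number of a shift or a turn outside -1 to 1 is refused whole. A call with a gripper value outside its range is refused whole. The fingers move at their own pace and stop on an object; the grip force is fixed at half the most. Time passes only in rows, so rows that do not move let the fingers close. It gives the time, the measured TCP pose, the force and the opening at its end, in the units of the state.
- status.get_obs(): the state, without advancing time (a new reading comes with each control period).
- viewer.snapshot(name): name is "side" or "top" or "wrist"; returns the picture (400x640x3 uint8, red, green, blue); there is no depth.
- viewer.camera_info(name): a dict with "mtx" (3x3 intrinsics, pixels), "k1" (the pictures are not rectified: a ray, as slopes to the right and down, at radius r is drawn at 1 + k1 r^2 times it, then the intrinsics apply), "origin" and "rotation" of the camera in the world. Camera axes: x right, y up, looking along -z (the intrinsics and any distortion apply to the point x, -y, -z); pixel columns grow to the right and rows downward; lengths in m; the calibration is good to about 2 mm. A picture is of the moment at which its call begins: read the wrist's pose just before it. camera_info takes no time and is no camera call; for the wrist camera it gives the pose at the moment of the call.
- workorder.close_job(): hands the job in, once; it reports no verdict.
Trained networks look in the newest picture that a camera, given by its name, has taken for a name from the list of things; names that differ only in an ending like _2 or _b are one class to them, and where a whole thing is asked for, a point or a joint stands for the part that bears it (a point fixed in the world has none). Each returns a list of dicts, best first, with "score" (0 to 1); they miss things now and then, are a little off and sometimes report something else, mostly with a low value. They report only what shows in the picture. A call takes as long as a camera call.
- viewer.silhouettes(camera, thing): "region" (400x640 bool, what is visible of it) and "centre" ([column, row] in pixels, amid what is visible of it).
The state is a dict: "t": time; "joints": joint angles; "joint_velocities": joint speeds; "effort": joint torques, N m; "tool_pos": TCP position; "eef_rot": TCP orientation; "contact_force": force on the tool from outside, world axes, zero at the start; "torque": the same for the moment, N m; "gripper_width": finger opening in m.
Only numpy, scipy, OpenCV 4.12 (cv2) and the standard library are available. Lean on these libraries where they do the work, as an engineer would, in place of code of your own. Each camera call takes 0.05 s, during which the arm holds its last target. There are 200 camera calls.

## Working session

There is one attempt and no reset: what is moved stays moved. The work goes in short steps, Python scripts to look and compute and a tool call to move; the robot and the scene stay as the last step left them, time stands still between calls to the robot, and variables do not carry over. Pictures are saved under pics/ and viewed, about 8 in all and at most 12, crops included, and the job is handed in when it is done.

Besides the shell and the picture viewer there is one more tool, called after ">>>" as a command line: name --argument value ..., lists and objects as JSON in quotes. play_rows: Moves the arm, as the interface text tells. Shifts and turns lie within -1 to 1; 1 stands for 0.3 m of shift or pi rad of turn. Its arguments: {"type":"object","properties":{"increments":{"type":"array"}},"required":["increments"]}

```bash
mkdir -p pics; cat > h.py <<'E'
import numpy as np, cv2
from bench import status, viewer, workorder, arm
def ray(c,u,v):
    i=viewer.camera_info(c) if isinstance(c,str) else c
    K=np.array(i["mtx"]);x=(u-K[0,2])/K[0,0];y=(v-K[1,2])/K[1,1]
    a,b=x,y
    for _ in range(20):
        s=1+i["k1"]*(a*a+b*b);a,b=x/s,y/s
    d=np.array(i["rotation"])@np.array([a,-b,-1]);return np.array(i["origin"]),d
def atz(c,u,v,z):
    o,d=ray(c,u,v);return o+d*(z-o[2])/d[2]
def proj(c,P):
    i=viewer.camera_info(c) if isinstance(c,str) else c
    p=(np.atleast_2d(P)-np.array(i["origin"]))@np.array(i["rotation"])
    a=p[:,0]/-p[:,2];b=-p[:,1]/-p[:,2];s=1+i["k1"]*(a*a+b*b);K=np.array(i["mtx"])
    return np.c_[K[0,0]*a*s+K[0,2],K[1,1]*b*s+K[1,2]]
def save(c,n):
    im=viewer.snapshot(c);cv2.imwrite(f"pics/{n}.png",im[:,:,::-1]);return im
E
python3 - <<'E'
from h import *
for c in("top","side"):
    im=save(c,c+"0");i=viewer.camera_info(c);print(c,np.round(i["origin"],3),np.round(i["rotation"],2).tolist(),i["mtx"],i["k1"])
    for t in("scoop","bin","flap","ball_1"):
        for r in viewer.silhouettes(c,t)[:3]:
            m=r["region"];ys,xs=np.where(m);print(t,round(r["score"],2),np.round(r["centre"]),xs.min(),xs.max(),ys.min(),ys.max())
a=cv2.imread("pics/top0.png");b=cv2.imread("pics/side0.png");cv2.imwrite("pics/both.png",cv2.resize(np.vstack([a,b]),(480*1,600)))
print(status.get_obs(), arm.grip_depth)
E
```

```text
top [0.361 0.041 0.992] [[0.01, 0.98, -0.19], [-1.0, 0.02, 0.0], [0.0, 0.19, 0.98]] [[407.54091716   0.         324.1930304 ]
 [  0.         407.54091716 202.93885392]
 [  0.           0.           1.        ]] -0.04115968048496613
scoop 0.91 [444. 223.] 426 467 190 253
bin 0.63 [302. 209.] 267 341 170 252
flap 0.76 [306. 200.] 281 333 176 224
side [ 0.448 -0.785  0.753] [[0.99, 0.05, -0.09], [-0.11, 0.63, -0.77], [0.02, 0.78, 0.63]] [[507.06876432   0.         311.84710984]
 [  0.         507.06876432 202.72683745]
 [  0.           0.           1.        ]] -0.0665028776358746
scoop 0.97 [305. 336.] 262 344 309 359
bin 0.95 [297. 202.] 255 333 155 243
flap 0.71 [306. 177.] 284 327 167 192
ball_1 0.42 [315. 339.] 310 318 332 340
{'t': 0.5, 'joints': array([-50.17949243,  28.69937616, -24.46437758,  88.83358178,
        12.65193801,  65.21904015, -12.04855411]), 'joint_velocities': array([ 0.03726076,  0.01050031,  0.0676531 , -0.01329444, -0.00964064,
        0.01283283,  0.03400072]), 'effort': array([ 3.53169460e-03, -5.68837702e+01, -5.80311880e+00, -2.81051856e+01,
        1.26690982e-02,  3.27834590e-03,  1.23803201e-05]), 'tool_pos': array([0.27200077, 0.59033467, 0.23129307]), 'eef_rot': array([[-9.08232420e-01,  4.18466093e-01, -1.18179483e-05],
       [ 4.18466093e-01,  9.08232420e-01, -9.31851921e-07],
       [ 1.03434954e-05, -5.79174880e-06, -1.00000000e+00]]), 'contact_force': array([-0.12820305,  0.15915413,  0.02179544]), 'torque': array([-0.01285653,  0.05503057, -0.01830072]), 'gripper_width': 0.08533189671350028} 0.0187
```

View pics/top0.png

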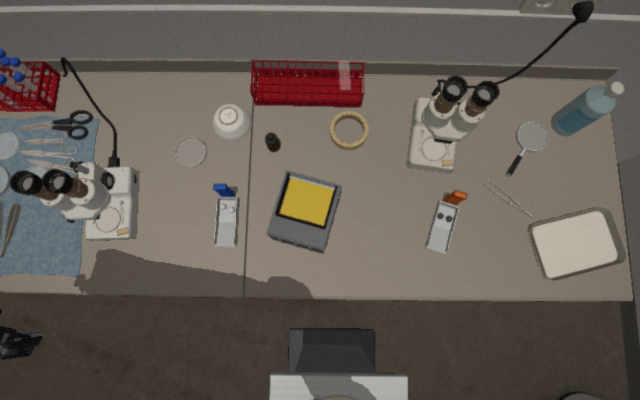

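View pics/side0.png

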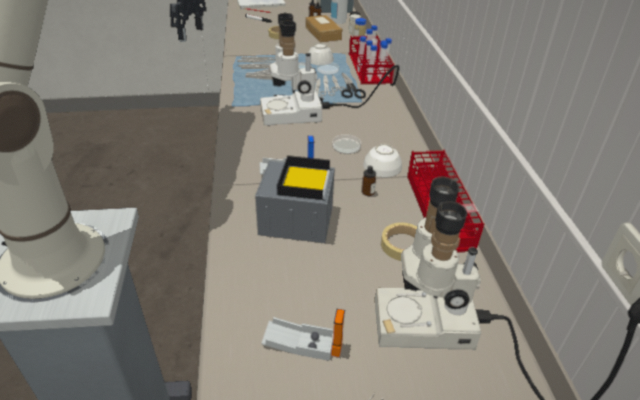

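```bash
cat > fit.py <<'E'
from h import *
from scipy.optimize import minimize
def box(x0,x1,y0,y1,z0,z1): return np.array([[x,y,z] for x in(x0,x1) for y in(y0,y1) for z in(z0,z1)])/1000
BIN=[box(-75,75,-65,65,0,110),box(-31,63,-56,56,110,136)]
SC=[box(0,61,-25,25,0,24),np.vstack([box(-1,0,-25,25,0,24),box(-61,-60,-25,25,11,24)]),box(61,75,-15,15,0,95)]
FL=[box(-25,63,-52,52,110,110)]
def T(p,P): 
    c,s=np.cos(p[2]),np.sin(p[2]);return P@np.array([[c,s,0],[-s,c,0],[0,0,1]])+[p[0],p[1],0]
def render(i,parts,p,s=4):
    m=np.zeros((400*s,640*s),np.uint8)
    for P in parts: cv2.fillConvexPoly(m,cv2.convexHull(np.int32(np.round(proj(i,T(p,P))*s+s/2))),1)
    return m
def fit(parts,p0,masks):
    I={c:viewer.camera_info(c) for c in masks};M={c:cv2.resize(masks[c].astype(np.uint8),None,fx=4,fy=4,interpolation=0) for c in masks}
    def f(q):
        p=np.array([q[0],q[1],q[2]*5]);v=0
        for c in masks:
            r=render(I[c],parts,p);v-=(r&M[c]).sum()/(r|M[c]).sum()
        return v
    q0=np.array([p0[0],p0[1],p0[2]/5])
    for k in range(2):
        r=minimize(f,q0,method="Nelder-Mead",options=dict(initial_simplex=q0+.03/(k+1)*np.vstack([np.zeros(3),np.eye(3)]),xatol=1e-4,fatol=1e-4));q0=r.x
    return np.array([q0[0],q0[1],q0[2]*5]),r.fun
E
cat > m.py <<'E'
from fit import *
ims={c:viewer.snapshot(c) for c in("top","side")}
out={}
for t,parts,z in(("bin",BIN,.06),("scoop",SC,.02)):
    m={c:viewer.silhouettes(c,t)[0] for c in ims}
    u=m["top"]["centre"];p=atz("top",*u,z)
    for yaw in (-.3,0.3):
        q,v=fit(parts,[p[0],p[1],yaw],{c:m[c]["region"] for c in ims});print(t,np.round(q,4),np.degrees(q[2]),v)
        if t not in out or v<out[t][1]: out[t]=(q,v)
np.save("pose.npy",np.array([out["bin"][0],out["scoop"][0]]))
tiles=[]
for c in ims:
    im=cv2.resize(ims[c][:,:,::-1],None,fx=4,fy=4,interpolation=cv2.INTER_CUBIC)
    for t,parts in(("bin",BIN+FL),("scoop",SC)):
        im2=im.copy()
        for P in parts: cv2.polylines(im2,[cv2.convexHull(np.int32(proj(c,T(out[t][0],P))*4+2))],True,(0,255,0),1)
        u=np.int32(proj(c,T(out[t][0],np.array([[0,0,.05]])))[0]*4)
        for k in((im,im2)if t=="bin" else (im2,)): tiles.append(cv2.resize(k[u[1]-200:u[1]+200,u[0]-180:u[0]+180],(266,296)))
cv2.imwrite("pics/fit.png",np.vstack([np.hstack(tiles[:3]),np.hstack(tiles[3:])]))
E
python3 m.py
```

```text
Traceback (most recent call last):
  File "m.py", line 5, in <module>
    m={c:viewer.silhouettes(c,t)[0] for c in ims}
         ~~~~~~~~~~~~~~~~~~~~~~~^^^
IndexError: list index out of range
```

Occasional miss; retry with fresh pictures.

```bash
cat >> h.py <<'E'
def sil(c,t,n=4):
    for _ in range(n):
        r=viewer.silhouettes(c,t)
        if r and r[0]["score"]>.5: return r[0]
        viewer.snapshot(c)
    raise SystemExit("miss "+c+t)
E
sed -i 's/viewer.silhouettes(c,t)\[0\]/sil(c,t)/' m.py; python3 m.py
```

```text
bin [ 0.5183  0.0835 -0.2547] -14.592945436115192 -1.9466966091847118
bin [ 0.5184  0.0835 -0.252 ] -14.436833993251298 -1.9462925468202021
scoop [ 0.4958 -0.2472 -0.3088] -17.69098351244583 -1.7760097251287568
scoop [ 0.4959 -0.2472 -0.3078] -17.63533704809647 -1.776455522285666
```

View pics/fit.png

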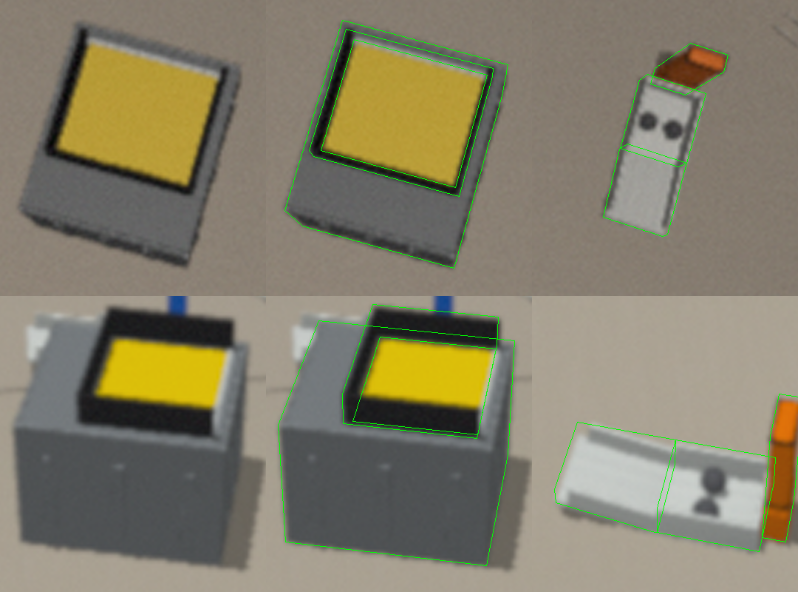

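```bash
python3 - <<'E'
from h import *
for n,u,v,z in(("Lbase front",108,238,.02),("Lhead",60,200,.15),("Lhead lowest",80,213,.15),("Rbase BL",410,166,.03),("Rbase BR",452,170,.03),("Rhead low",445,138,.15),("Rhead lowL",430,110,.15),("eyep",452,85,.25),("Leyep",28,183,.25),("Leyep2",60,182,.25)):
    print(n,np.round(atz("top",u,v,z),3))
for u,v,z in ((378,292,.03),(376,330,.0)): print("side",np.round(atz("side",u,v,z),3))
E
```

```text
Lbase front [0.456 0.56  0.02 ]
Lhead [0.522 0.605 0.15 ]
Lhead lowest [0.495 0.558 0.15 ]
Rbase BL [ 0.644 -0.17   0.03 ]
Rbase BR [ 0.635 -0.273  0.03 ]
Rhead low [ 0.673 -0.222  0.15 ]
Rhead lowL [ 0.738 -0.192  0.15 ]
eyep [ 0.748 -0.21   0.25 ]
Leyep [0.535 0.607 0.25 ]
Leyep2 [0.538 0.543 0.25 ]
side [ 0.652 -0.171  0.03 ]
side [ 0.638 -0.235  0.   ]
```

>>> play_rows --increments '[{"hand":0.7,"tx":0.02,"ty":-0.06,"tz":0,"ax":0,"ay":0,"az":-0.0184},{"hand":0.7,"tx":0.0385,"ty":-0.1144,"tz":0,"ax":0,"ay":0,"az":-0.0184},{"hand":0.7,"tx":0.0385,"ty":-0.1144,"tz":0,"ax":0,"ay":0,"az":-0.0184},{"hand":0.7,"tx":0.0385,"ty":-0.1144,"tz":0,"ax":0,"ay":0,"az":-0.0184},{"hand":0.7,"tx":0.0385,"ty":-0.1144,"tz":0,"ax":0,"ay":0,"az":-0.0184}]'

```text
t: 1.37
tool_pos: [0.3244, 0.4336, 0.2313]
eef_rot: [[-0.75, 0.662, 0.0], [0.662, 0.75, 0.0], [0.0, 0.0, -1.0]]
contact_force: [0.9, -1.0, 0.8]
gripper_width: 0.0595
```

>>> play_rows --increments '[{"hand":0.7,"tx":0.0385,"ty":-0.1144,"tz":0,"ax":0,"ay":0,"az":-0.0184},{"hand":0.7,"tx":0.0385,"ty":-0.1144,"tz":0,"ax":0,"ay":0,"az":-0.0184},{"hand":0.7,"tx":0.0385,"ty":-0.1144,"tz":0,"ax":0,"ay":0,"az":-0.0184},{"hand":0.7,"tx":0.0385,"ty":-0.1144,"tz":0,"ax":0,"ay":0,"az":-0.0184},{"hand":0.7,"tx":0.0385,"ty":-0.1144,"tz":0,"ax":0,"ay":0,"az":-0.0184}]'

```text
t: 1.78
tool_pos: [0.3823, 0.2619, 0.2317]
eef_rot: [[-0.53, 0.848, 0.001], [0.848, 0.53, 0.001], [0.0, 0.001, -1.0]]
contact_force: [1.5, 0.2, 1.2]
gripper_width: 0.06
```

>>> play_rows --increments '[{"hand":0.7,"tx":0.0385,"ty":-0.1144,"tz":0,"ax":0,"ay":0,"az":-0.0184},{"hand":0.7,"tx":0.0385,"ty":-0.1144,"tz":0,"ax":0,"ay":0,"az":-0.0184},{"hand":0.7,"tx":0.0385,"ty":-0.1144,"tz":0,"ax":0,"ay":0,"az":-0.0184},{"hand":0.7,"tx":0.0385,"ty":-0.1144,"tz":0,"ax":0,"ay":0,"az":-0.0184},{"hand":0.7,"tx":0.0385,"ty":-0.1144,"tz":0,"ax":0,"ay":0,"az":-0.0184}]'

```text
t: 2.2
tool_pos: [0.4401, 0.0903, 0.2318]
eef_rot: [[-0.266, 0.964, 0.001], [0.964, 0.266, 0.0], [0.0, 0.001, -1.0]]
contact_force: [1.1, -0.0, -0.1]
gripper_width: 0.0597
```

>>> play_rows --increments '[{"hand":0.7,"tx":0.0385,"ty":-0.1144,"tz":0,"ax":0,"ay":0,"az":-0.0184},{"hand":0.7,"tx":0.0385,"ty":-0.1144,"tz":0,"ax":0,"ay":0,"az":-0.0184},{"hand":0.7,"tx":0.0385,"ty":-0.1144,"tz":0,"ax":0,"ay":0,"az":-0.0184},{"hand":0.7,"tx":0.0385,"ty":-0.1144,"tz":0,"ax":0,"ay":0,"az":-0.0184},{"hand":0.7,"tx":0.0385,"ty":-0.1144,"tz":0,"ax":0,"ay":0,"az":-0.0184}]'

```text
t: 2.62
tool_pos: [0.4979, -0.0814, 0.2317]
eef_rot: [[0.02, 1.0, 0.001], [1.0, -0.02, 0.0], [0.0, 0.001, -1.0]]
contact_force: [1.2, 0.2, -0.5]
gripper_width: 0.0598
```

>>> play_rows --increments '[{"hand":0.7,"tx":0.0385,"ty":-0.1144,"tz":0,"ax":0,"ay":0,"az":-0.0184},{"hand":0.7,"tx":0.0385,"ty":-0.1144,"tz":0,"ax":0,"ay":0,"az":-0.0184},{"hand":0.7,"tx":0.0385,"ty":-0.1144,"tz":0,"ax":0,"ay":0,"az":-0.0184},{"hand":0.7,"tx":0.0385,"ty":-0.1,"tz":0,"ax":0,"ay":0,"az":-0.0184},{"hand":0.7,"tx":0.02,"ty":-0.05,"tz":0,"ax":0,"ay":0,"az":-0.0184}]'

```text
t: 3.03
tool_pos: [0.55, -0.2328, 0.2316]
eef_rot: [[0.308, 0.951, 0.001], [0.951, -0.308, -0.003], [-0.002, 0.002, -1.0]]
contact_force: [-0.6, -1.5, 0.9]
gripper_width: 0.0595
```

>>> play_rows --increments '[{"hand":0.7},{"hand":0.7}]'

```text
$.increments[0]: bad value
```

```bash
python3 - <<'E'
from h import *
o=status.get_obs();save("wrist","w1");print(o["t"],o["tool_pos"],o["eef_rot"].round(3).tolist(),o["joints"])
i=viewer.camera_info("wrist")
m=sil("wrist","scoop")["region"];im=cv2.imread("pics/w1.png")
p=np.load("pose.npy")[1]
from fit import *
for P in SC: cv2.polylines(im,[cv2.convexHull(np.int32(proj(i,T(p,P))))],True,(0,255,0),1)
hsv=cv2.cvtColor(im,cv2.COLOR_BGR2HSV)
cv2.imwrite("pics/w1o.png",im)
E
```

```text
3.0333 [ 0.54999412 -0.23282076  0.23158807] [[0.308, 0.951, 0.001], [0.951, -0.308, -0.003], [-0.002, 0.002, -1.0]] [ 9.09183869 21.6193821  14.35823632 97.95493787 -5.8518475  61.05615622
  7.36697371]
```

View pics/w1o.png

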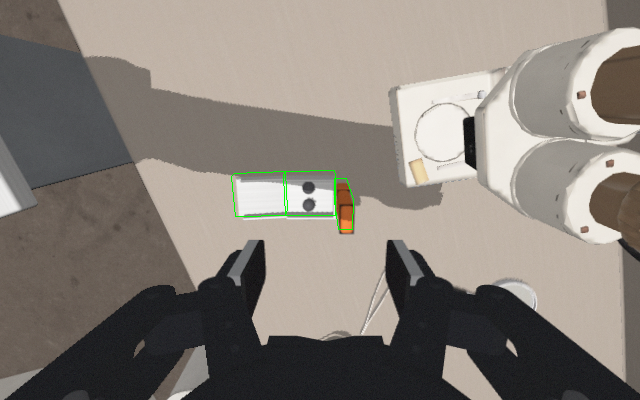

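```bash
python3 - <<'E'
from fit import *
viewer.snapshot("wrist");m=sil("wrist","scoop")["region"];p=np.load("pose.npy")
q,v=fit(SC,p[1],{"wrist":m});print(q,np.degrees(q[2]),v)
g=T(q,np.array([[.068,0,0]]))[0];print("grip",g, "old",T(p[1],np.array([[.068,0,0]]))[0], status.get_obs()["tool_pos"])
p[1]=q;np.save("pose.npy",p)
E
```

```text
[ 0.49531888 -0.24411031 -0.30527621] -17.491038191050745 -0.9076700875977549
grip [ 0.56017483 -0.26454816  0.        ] old [ 0.56066173 -0.26777022  0.        ] [ 0.54947239 -0.22731158  0.23094936]
```

>>> play_rows --increments '[{"hand":0.7,"tx":0.018,"ty":-0.064,"tz":-0.06,"ax":0,"ay":0,"az":0},{"hand":0.7,"tx":0.018,"ty":-0.064,"tz":-0.09,"ax":0,"ay":0,"az":0},{"hand":0.7,"tx":0,"ty":0,"tz":-0.12,"ax":0,"ay":0,"az":0},{"hand":0.7,"tx":0,"ty":0,"tz":-0.1,"ax":0,"ay":0,"az":0},{"hand":0.7,"tx":0,"ty":0,"tz":0,"ax":0,"ay":0,"az":0}]'

```text
t: 3.65
tool_pos: [0.5561, -0.2618, 0.114]
eef_rot: [[0.299, 0.954, -0.01], [0.954, -0.299, 0.006], [0.002, -0.012, -1.0]]
contact_force: [-1.5, 1.2, -1.2]
gripper_width: 0.0593
```

```bash
python3 - <<'E'
from h import *
save("side","s1");o=status.get_obs();print(o["t"],o["tool_pos"],o["contact_force"])
im=cv2.imread("pics/s1.png");cv2.imwrite("pics/s1c.png",cv2.resize(im[200:380,200:440],None,fx=2.5,fy=2.5))
E
```

```text
3.7 [ 0.55783652 -0.26264338  0.11716424] [0.5362994  0.58510781 0.37325821]
```

>>> play_rows --increments '[{"hand":0.7,"tx":0.009,"ty":-0.009,"tz":-0.07,"ax":0,"ay":0,"az":0},{"hand":0.7,"tx":0,"ty":0,"tz":-0.08,"ax":0,"ay":0,"az":0},{"hand":0.7,"tx":0,"ty":0,"tz":-0.05,"ax":0,"ay":0,"az":0},{"hand":0.7,"tx":0,"ty":0,"tz":0,"ax":0,"ay":0,"az":0},{"hand":0.7,"tx":0,"ty":0,"tz":0,"ax":0,"ay":0,"az":0}]'

```text
t: 4.12
tool_pos: [0.5642, -0.2679, 0.062]
eef_rot: [[0.3, 0.954, 0.001], [0.954, -0.3, 0.0], [0.001, 0.001, -1.0]]
contact_force: [0.2, -0.1, 0.8]
gripper_width: 0.0597
```

>>> play_rows --increments '[{"hand":0,"tx":0,"ty":0,"tz":0,"ax":0,"ay":0,"az":0},{"hand":0,"tx":0,"ty":0,"tz":0,"ax":0,"ay":0,"az":0},{"hand":0,"tx":0,"ty":0,"tz":0,"ax":0,"ay":0,"az":0},{"hand":0,"tx":0,"ty":0,"tz":0,"ax":0,"ay":0,"az":0},{"hand":0,"tx":0,"ty":0,"tz":0,"ax":0,"ay":0,"az":0}]'

```text
t: 4.53
tool_pos: [0.5628, -0.2687, 0.0616]
eef_rot: [[0.301, 0.953, -0.0], [0.953, -0.301, 0.0], [0.0, -0.0, -1.0]]
contact_force: [-3.1, 2.3, 7.7]
gripper_width: 0.0134
```

>>> play_rows --increments '[{"hand":0,"tx":0,"ty":0,"tz":0.02,"ax":0,"ay":0,"az":0},{"hand":0,"tx":0,"ty":0,"tz":0.05,"ax":0,"ay":0,"az":0},{"hand":0,"tx":0,"ty":0,"tz":0.08,"ax":0,"ay":0,"az":0},{"hand":0,"tx":0,"ty":0,"tz":0.08,"ax":0,"ay":0,"az":0},{"hand":0,"tx":0,"ty":0.01,"tz":0.08,"ax":0,"ay":0,"az":0}]'

```text
t: 4.95
tool_pos: [0.5627, -0.2665, 0.1544]
eef_rot: [[0.302, 0.953, -0.0], [0.953, -0.302, -0.001], [-0.001, -0.0, -1.0]]
contact_force: [0.1, 0.2, -1.0]
gripper_width: 0.0132
```

>>> play_rows --increments '[{"hand":0,"tx":0,"ty":0.03,"tz":0.08,"ax":0,"ay":0,"az":0},{"hand":0,"tx":0,"ty":0.05,"tz":0.07,"ax":0,"ay":0,"az":0},{"hand":0,"tx":0,"ty":0.06,"tz":0.04,"ax":0,"ay":0,"az":0},{"hand":0,"tx":0,"ty":0.07,"tz":0,"ax":0,"ay":0,"az":0},{"hand":0,"tx":0,"ty":0.07,"tz":0,"ax":0,"ay":0,"az":0.002}]'

```text
t: 5.37
tool_pos: [0.5638, -0.1816, 0.2121]
eef_rot: [[0.296, 0.955, 0.003], [0.955, -0.296, -0.001], [0.0, 0.003, -1.0]]
contact_force: [-0.7, -0.7, -1.7]
gripper_width: 0.0133
```

>>> play_rows --increments '[{"hand":0,"tx":0.01,"ty":0.07,"tz":0,"ax":0,"ay":0,"az":0.002},{"hand":0,"tx":0.02,"ty":0.07,"tz":0,"ax":0,"ay":0,"az":0.002},{"hand":0,"tx":0.03,"ty":0.07,"tz":0,"ax":0,"ay":0,"az":0.002},{"hand":0,"tx":0.035,"ty":0.07,"tz":0,"ax":0,"ay":0,"az":0.002},{"hand":0,"tx":0.04,"ty":0.07,"tz":0,"ax":0,"ay":0,"az":0.002}]'

```text
t: 5.78
tool_pos: [0.6036, -0.0759, 0.2108]
eef_rot: [[0.265, 0.964, 0.0], [0.964, -0.265, 0.0], [0.0, 0.0, -1.0]]
contact_force: [0.3, -0.6, -1.2]
gripper_width: 0.0135
```

>>> play_rows --increments '[{"hand":0,"tx":0.04,"ty":0.07,"tz":0,"ax":0,"ay":0,"az":0.002},{"hand":0,"tx":0.04,"ty":0.07,"tz":0,"ax":0,"ay":0,"az":0.002},{"hand":0,"tx":0.04,"ty":0.07,"tz":0,"ax":0,"ay":0,"az":0},{"hand":0,"tx":0.037,"ty":0.06,"tz":0,"ax":0,"ay":0,"az":0},{"hand":0,"tx":0.03,"ty":0.05,"tz":0,"ax":0,"ay":0,"az":0}]'

```text
t: 6.2
tool_pos: [0.6604, 0.0215, 0.2105]
eef_rot: [[0.252, 0.968, 0.0], [0.968, -0.252, 0.001], [0.001, 0.0, -1.0]]
contact_force: [0.8, 0.1, -1.6]
gripper_width: 0.0132
```

>>> play_rows --increments '[{"hand":0,"tx":0.025,"ty":0.04,"tz":0,"ax":0,"ay":0,"az":0},{"hand":0,"tx":0.016,"ty":0.025,"tz":0,"ax":0,"ay":0,"az":0},{"hand":0,"tx":0.01,"ty":0.01,"tz":0,"ax":0,"ay":0,"az":0},{"hand":0,"tx":0,"ty":0,"tz":0,"ax":0,"ay":0,"az":0},{"hand":0,"tx":0,"ty":0,"tz":0,"ax":0,"ay":0,"az":0}]'

```text
t: 6.62
tool_pos: [0.6748, 0.0404, 0.2102]
eef_rot: [[0.254, 0.967, -0.0], [0.967, -0.254, -0.001], [-0.001, -0.0, -1.0]]
contact_force: [0.1, 0.1, -2.7]
gripper_width: 0.013
```

```bash
cat > chk.py <<'E'
import sys
from fit import *
n=sys.argv[1];o=status.get_obs();im={c:save(c,c+n) for c in("side","top")}
B=np.load("pose.npy")[0];c,s=np.cos(B[2]),np.sin(B[2])
d=o["tool_pos"]-[B[0],B[1],0];print("t",o["t"],"tcp in bin",[round(x,4) for x in(c*d[0]+s*d[1],-s*d[0]+c*d[1],d[2])],"F",o["contact_force"].round(2),o["tool_pos"].round(4),"w",o["gripper_width"])
a=proj("side",np.array([[.6,.06,.13]]))[0].astype(int);b=proj("top",np.array([[.6,.06,.13]]))[0].astype(int)
f=lambda k,u,w:cv2.resize(k[u[1]-w:u[1]+w,u[0]-w:u[0]+w,::-1],(400,400),interpolation=cv2.INTER_CUBIC)
cv2.imwrite(f"pics/c{n}.png",np.hstack([f(im["side"],a,75),f(im["top"],b,75)]))
E
python3 chk.py 2
```

```text
t 6.6167 tcp in bin [np.float64(0.1623), np.float64(-0.0023), np.float64(0.2102)] F [ 0.12  0.09 -2.7 ] [0.6748 0.0404 0.2102] w 0.013012644090933698
```

View pics/c2.png

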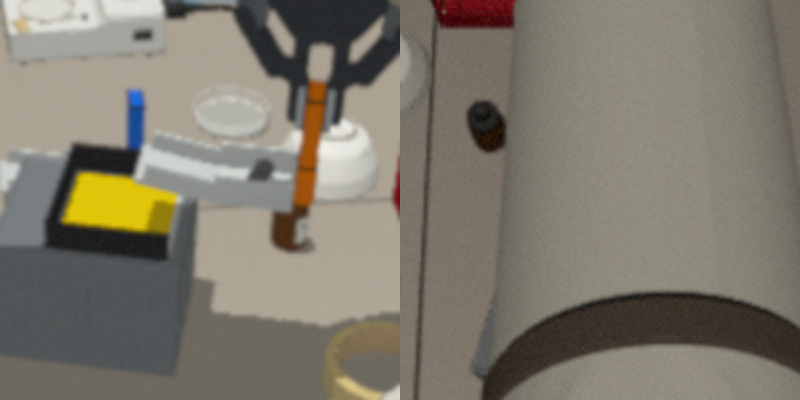

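```bash
python3 - <<'E'
from fit import *
from scipy.spatial.transform import Rotation as Ro
viewer.snapshot("side");o=status.get_obs();m=cv2.resize(sil("side","scoop")["region"].astype(np.uint8),None,fx=4,fy=4,interpolation=0);i=viewer.camera_info("side")
R=o["eef_rot"]; yaw=np.arctan2(R[1,1],R[0,1])
def f(q):
    r=np.zeros_like(m);Rm=Ro.from_euler("ZY",[yaw,np.radians(q[0])]).as_matrix()
    for P in SC[:2]: cv2.fillConvexPoly(r,cv2.convexHull(np.int32(proj(i,(P-[.068,q[1]/1000,.0616+q[2]/1000])@Rm.T+o["tool_pos"])*4+2)),1)
    return r
col=SC
u=m.copy()
# drop grip zone: keep mask pixels not orange
im=cv2.resize(viewer.snapshot("side"),None,fx=4,fy=4);hsv=cv2.cvtColor(im,cv2.COLOR_RGB2HSV)
u[(hsv[...,1]>140)]=0
L=lambda q:-(f(q)&u).sum()/(f(q)|u).sum()
for s in(-4,0,4):
    r=minimize(L,[s,0,0],method="Nelder-Mead",options=dict(initial_simplex=np.array([s,0,0])+3*np.vstack([np.zeros(3),np.eye(3)])));print(r.x.round(2),round(r.fun,3), L([0,0,0]))
E
```

```text
[-46.    11.67  23.33] 0.0 796079064116586.0
[ -7.03  36.52 -98.38] 0.0 796079064116586.0
[ 35.57  -3.43 -44.53] 426061162086787.5 796079064116586.0<stdin>:14: RuntimeWarning: overflow encountered in scalar negative
```

```bash
cat > pitch.py <<'E'
from fit import *
from scipy.spatial.transform import Rotation as Ro
o=status.get_obs();im=viewer.snapshot("side");m=sil("side","scoop")["region"];i=viewer.camera_info("side")
hsv=cv2.cvtColor(im,cv2.COLOR_RGB2HSV);m=m&(hsv[...,1]<130)
u=cv2.resize(m.astype(np.uint8),None,fx=4,fy=4,interpolation=0)
R=o["eef_rot"]; yaw=np.arctan2(R[1,1],R[0,1])
def f(q):
    r=np.zeros_like(u);Rm=Ro.from_euler("ZY",[yaw,np.radians(q[0])]).as_matrix()
    for P in SC[:2]: cv2.fillConvexPoly(r,cv2.convexHull(np.int32(proj(i,(P-[.068,q[1]/1000,.0616+q[2]/1000])@Rm.T+o["tool_pos"])*4+2)),1)
    return r
L=lambda q:-float((f(q)&u).sum())/float((f(q)|u).sum())
for s in(-4,4):
    r=minimize(L,[s,0,0],method="Nelder-Mead",options=dict(initial_simplex=np.array([s,0,0])+3*np.vstack([np.zeros(3),np.eye(3)])));print(r.x.round(2),round(r.fun,3), L([0,0,0]))
E
python3 pitch.py
```

```text
[ 0.56 -4.    3.63] -0.878 -0.8733864927970395
[ 0.55 -0.13  0.79] -0.874 -0.8733864927970395
```

```bash
python3 - <<'E'
import numpy as np
yaw=-.2545; ex=np.array([np.cos(yaw),np.sin(yaw)])
th=np.array([0]+list(range(4,41,4)))
z=np.interp(th,[0,8,16,24,40],[122,117,113,107,96])
t=np.radians(th);X=129*np.cos(t)-50.6*np.sin(t);Z=z+129*np.sin(t)+50.6*np.cos(t)
for k in range(10): print(th[k+1],np.round(np.r_[(X[k+1]-X[k])*ex,Z[k+1]-Z[k]]/300,4), "TCP bin",33+X[k+1],Z[k+1])
E
```

```text
4 [-0.0124  0.0032  0.0213] TCP bin 158.15608491206459 178.9753260561393
8 [-0.0144  0.0037  0.0203] TCP bin 153.70242195908327 185.0608943021719
12 [-0.0163  0.0042  0.0208] TCP bin 148.6607089392823 191.31487671262153
16 [-0.0181  0.0047  0.0196] TCP bin 143.05550857170297 197.1970607148718
20 [-0.0198  0.0052  0.0149] TCP bin 136.91412882910333 201.66904510077822
24 [-0.0214  0.0056  0.0134] TCP bin 130.26648989626003 205.69442711349384
28 [-0.023   0.006   0.0126] TCP bin 123.1449784018355 209.4889797980416
32 [-0.0244  0.0063  0.0109] TCP bin 115.58428963397878 212.7708187515986
36 [-0.0257  0.0067  0.0091] TCP bin 107.62125850836907 215.5105574611014
40 [-0.0269  0.007   0.0072] TCP bin 99.29468011220928 217.68145047138384
```

>>> play_rows --increments '[{"hand":0,"tx":0,"ty":0,"tz":-0.02,"ax":0,"ay":0,"az":0},{"hand":0,"tx":0,"ty":0,"tz":-0.04,"ax":0,"ay":0,"az":0},{"hand":0,"tx":0,"ty":0,"tz":-0.04,"ax":0,"ay":0,"az":0},{"hand":0,"tx":0,"ty":0,"tz":-0.025,"ax":0,"ay":0,"az":0},{"hand":0,"tx":0,"ty":0,"tz":0,"ax":0,"ay":0,"az":0}]'

```text
t: 7.38
tool_pos: [0.6728, 0.0417, 0.1691]
eef_rot: [[0.253, 0.967, -0.006], [0.967, -0.253, -0.001], [-0.002, -0.005, -1.0]]
contact_force: [-0.5, -0.7, -1.3]
gripper_width: 0.0134
```

>>> play_rows --increments '[{"hand":0,"tx":0,"ty":0,"tz":0,"ax":0,"ay":0,"az":0},{"hand":0,"tx":-0.012,"ty":0.003,"tz":0.021,"ax":-0.0056,"ay":-0.0215,"az":0},{"hand":0,"tx":-0.014,"ty":0.004,"tz":0.02,"ax":-0.0056,"ay":-0.0215,"az":0},{"hand":0,"tx":-0.016,"ty":0.004,"tz":0.021,"ax":-0.0056,"ay":-0.0215,"az":0},{"hand":0,"tx":-0.018,"ty":0.005,"tz":0.02,"ax":-0.0056,"ay":-0.0215,"az":0}]'

```text
t: 7.8
tool_pos: [0.6577, 0.0465, 0.1987]
eef_rot: [[0.253, 0.929, 0.271], [0.967, -0.244, -0.069], [0.002, 0.28, -0.96]]
contact_force: [0.0, 0.2, -0.8]
gripper_width: 0.0135
```

>>> play_rows --increments '[{"hand":0,"tx":-0.02,"ty":0.005,"tz":0.015,"ax":-0.0056,"ay":-0.0215,"az":0},{"hand":0,"tx":-0.021,"ty":0.006,"tz":0.013,"ax":-0.0056,"ay":-0.0215,"az":0},{"hand":0,"tx":-0.023,"ty":0.006,"tz":0.013,"ax":-0.0056,"ay":-0.0215,"az":0},{"hand":0,"tx":-0.024,"ty":0.006,"tz":0.011,"ax":-0.0056,"ay":-0.0215,"az":0},{"hand":0,"tx":-0.026,"ty":0.007,"tz":0.009,"ax":-0.0056,"ay":-0.0215,"az":0}]'

```text
t: 8.22
tool_pos: [0.6253, 0.0553, 0.2169]
eef_rot: [[0.254, 0.789, 0.56], [0.967, -0.209, -0.144], [0.003, 0.578, -0.816]]
contact_force: [0.8, 0.1, 2.1]
gripper_width: 0.013
```

>>> play_rows --increments '[{"hand":0,"tx":-0.027,"ty":0.007,"tz":0.007,"ax":-0.0056,"ay":-0.0215,"az":0},{"hand":0,"tx":0,"ty":0,"tz":0,"ax":0,"ay":0,"az":0},{"hand":0,"tx":0,"ty":0,"tz":0,"ax":0,"ay":0,"az":0},{"hand":0,"tx":0,"ty":0,"tz":0,"ax":0,"ay":0,"az":0},{"hand":0,"tx":0,"ty":0,"tz":0,"ax":0,"ay":0,"az":0}]'

```text
t: 8.63
tool_pos: [0.6219, 0.0534, 0.2169]
eef_rot: [[0.259, 0.766, 0.589], [0.966, -0.203, -0.161], [-0.004, 0.611, -0.792]]
contact_force: [-1.6, 1.8, 1.3]
gripper_width: 0.0132
```

```bash
python3 chk.py 3
```

```text
t 8.6333 tcp in bin [np.float64(0.1078), np.float64(-0.003), np.float64(0.2169)] F [-1.56  1.79  1.27] [0.6219 0.0534 0.2169] w 0.013152488375001454
```

View pics/c3.png

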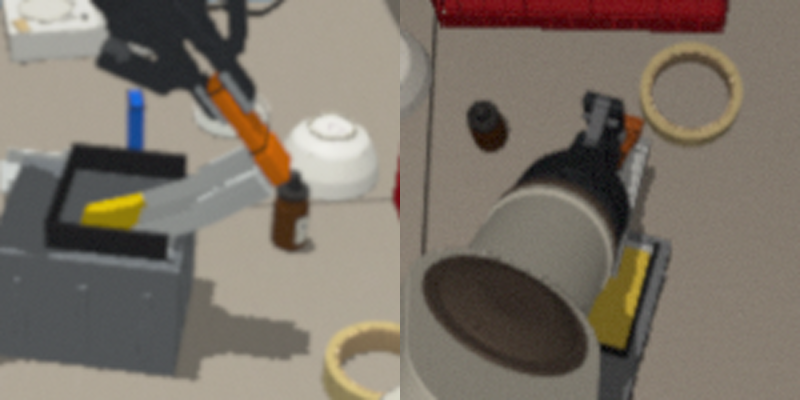

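>>> play_rows --increments '[{"hand":0,"tx":-0.033,"ty":0.009,"tz":0.008,"ax":-0.0056,"ay":-0.0215,"az":0},{"hand":0,"tx":0,"ty":0,"tz":0,"ax":0,"ay":0,"az":0},{"hand":0,"tx":0,"ty":0,"tz":0,"ax":0,"ay":0,"az":0},{"hand":0,"tx":0,"ty":0,"tz":0,"ax":0,"ay":0,"az":0},{"hand":0,"tx":0,"ty":0,"tz":0,"ax":0,"ay":0,"az":0}]'

```text
t: 9.15
tool_pos: [0.6171, 0.0527, 0.2171]
eef_rot: [[0.262, 0.743, 0.616], [0.965, -0.195, -0.175], [-0.01, 0.64, -0.768]]
contact_force: [-1.7, 0.1, 2.5]
gripper_width: 0.0134
```

>>> play_rows --increments '[{"hand":0,"tx":0,"ty":0,"tz":0,"ax":0,"ay":0,"az":0},{"hand":0,"tx":0,"ty":0,"tz":0,"ax":0,"ay":0,"az":0},{"hand":0,"tx":0,"ty":0,"tz":0,"ax":0,"ay":0,"az":0},{"hand":0,"tx":0,"ty":0,"tz":0,"ax":0,"ay":0,"az":0},{"hand":0,"tx":0,"ty":0,"tz":0,"ax":0,"ay":0,"az":0}]'

```text
t: 9.57
tool_pos: [0.6169, 0.053, 0.2172]
eef_rot: [[0.262, 0.743, 0.616], [0.965, -0.195, -0.175], [-0.01, 0.641, -0.768]]
contact_force: [-1.1, -0.2, 1.7]
gripper_width: 0.0136
```

```bash
python3 chk.py 4; python3 - <<'E'
from h import *
for c in("side","wrist","top"):
    viewer.snapshot(c)
    for r in viewer.silhouettes(c,"ball_1"): print(c,r["score"],r["centre"],r["region"].sum())
E
python3 -c "
import cv2;import numpy as np
a=cv2.imread('pics/c4.png')[:,:400]
from h import *
w=save('wrist','w4')[:,:,::-1];cv2.imwrite('pics/c4b.png',np.hstack([a,cv2.resize(w,(400,250))[:, :] if 0 else cv2.copyMakeBorder(cv2.resize(w,(400,250)),0,150,0,0,0)]))"
```

```text
t 9.5667 tcp in bin [np.float64(0.1032), np.float64(-0.0047), np.float64(0.2172)] F [-1.06 -0.24  1.67] [0.6169 0.053  0.2172] w 0.013634395167297503
top 0.17 [324.4, 219.6] 1375
```

View pics/c4b.png

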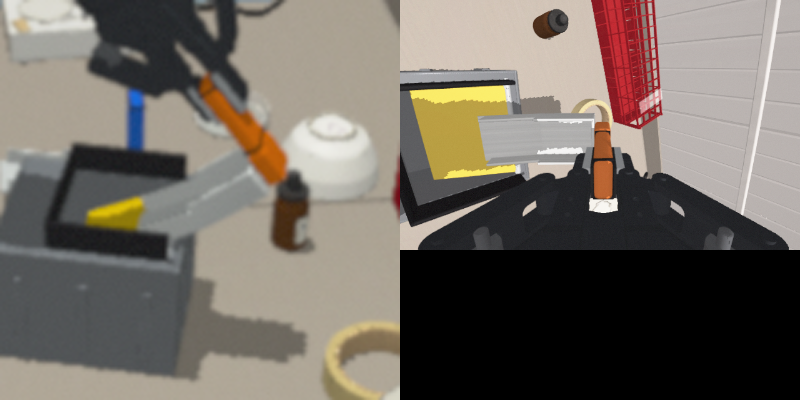

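>>> play_rows --increments '[{"hand":0,"tx":0.01,"ty":0,"tz":0.03,"ax":0,"ay":0,"az":0},{"hand":0,"tx":0.01,"ty":0,"tz":0.05,"ax":0,"ay":0,"az":0},{"hand":0,"tx":0,"ty":0,"tz":0.06,"ax":0,"ay":0,"az":0},{"hand":0,"tx":0,"ty":0,"tz":0.05,"ax":0.0056,"ay":0.0215,"az":0},{"hand":0,"tx":0,"ty":0,"tz":0.02,"ax":0.0056,"ay":0.0215,"az":0}]'

```text
t: 10.43
tool_pos: [0.6225, 0.0525, 0.2741]
eef_rot: [[0.262, 0.804, 0.534], [0.965, -0.21, -0.157], [-0.014, 0.557, -0.831]]
contact_force: [0.5, -1.1, -2.0]
gripper_width: 0.0133
```

>>> play_rows --increments '[{"hand":0,"tx":0,"ty":0,"tz":0,"ax":0.0056,"ay":0.0215,"az":0},{"hand":0,"tx":0,"ty":0,"tz":0,"ax":0.0056,"ay":0.0215,"az":0},{"hand":0,"tx":0,"ty":0,"tz":0,"ax":0.0056,"ay":0.0215,"az":0},{"hand":0,"tx":0,"ty":0,"tz":0,"ax":0.0056,"ay":0.0215,"az":0},{"hand":0,"tx":0,"ty":0,"tz":0,"ax":0.0056,"ay":0.0215,"az":0}]'

```text
t: 10.85
tool_pos: [0.6233, 0.0517, 0.2738]
eef_rot: [[0.259, 0.939, 0.226], [0.966, -0.247, -0.078], [-0.018, 0.239, -0.971]]
contact_force: [0.3, -0.4, -0.4]
gripper_width: 0.0133
```

>>> play_rows --increments '[{"hand":0,"tx":0,"ty":-0.02,"tz":0,"ax":0.0056,"ay":0.0215,"az":0},{"hand":0,"tx":0,"ty":-0.04,"tz":0,"ax":0.0056,"ay":0.0215,"az":0},{"hand":0,"tx":0,"ty":-0.06,"tz":0,"ax":0.0056,"ay":0.0215,"az":0},{"hand":0,"tx":0,"ty":-0.06,"tz":0,"ax":0,"ay":0,"az":0},{"hand":0,"tx":0,"ty":-0.06,"tz":0,"ax":0,"ay":0,"az":0}]'

```text
t: 11.27
tool_pos: [0.6241, -0.0222, 0.2727]
eef_rot: [[0.256, 0.966, 0.028], [0.966, -0.255, -0.03], [-0.022, 0.034, -0.999]]
contact_force: [-0.8, -0.1, -2.6]
gripper_width: 0.0132
```

>>> play_rows --increments '[{"hand":0,"tx":-0.023,"ty":-0.08,"tz":0,"ax":0.005,"ay":0.0045,"az":0},{"hand":0,"tx":-0.023,"ty":-0.08,"tz":0,"ax":0.0045,"ay":0.0044,"az":0},{"hand":0,"tx":-0.023,"ty":-0.08,"tz":0,"ax":0,"ay":0,"az":0},{"hand":0,"tx":-0.023,"ty":-0.08,"tz":-0.03,"ax":0,"ay":0,"az":0},{"hand":0,"tx":-0.023,"ty":-0.08,"tz":-0.05,"ax":0,"ay":0,"az":0}]'

```text
t: 11.68
tool_pos: [0.5899, -0.1424, 0.2507]
eef_rot: [[0.255, 0.967, 0.004], [0.967, -0.255, 0.001], [0.002, 0.004, -1.0]]
contact_force: [0.6, -0.7, -1.7]
gripper_width: 0.0134
```

>>> play_rows --increments '[{"hand":0,"tx":-0.023,"ty":-0.08,"tz":-0.07,"ax":0,"ay":0,"az":0},{"hand":0,"tx":-0.023,"ty":-0.08,"tz":-0.07,"ax":0,"ay":0,"az":0},{"hand":0,"tx":-0.023,"ty":-0.08,"tz":-0.07,"ax":0,"ay":0,"az":0},{"hand":0,"tx":-0.023,"ty":-0.08,"tz":-0.07,"ax":0,"ay":0,"az":0},{"hand":0,"tx":-0.02,"ty":-0.04,"tz":-0.06,"ax":0,"ay":0,"az":0}]'

```text
t: 12.1
tool_pos: [0.5537, -0.2524, 0.1462]
eef_rot: [[0.258, 0.966, -0.0], [0.966, -0.258, -0.001], [-0.001, -0.0, -1.0]]
contact_force: [-0.5, -0.3, -1.4]
gripper_width: 0.013
```

>>> play_rows --increments '[{"hand":0,"tx":0,"ty":0,"tz":-0.06,"ax":0,"ay":0,"az":0},{"hand":0,"tx":0,"ty":0,"tz":-0.04,"ax":0,"ay":0,"az":0},{"hand":0,"tx":0,"ty":0,"tz":0,"ax":0,"ay":0,"az":0},{"hand":0,"tx":0,"ty":0,"tz":0,"ax":0,"ay":0,"az":0},{"hand":0,"tx":0,"ty":0,"tz":0,"ax":0,"ay":0,"az":0}]'

```text
t: 12.52
tool_pos: [0.5568, -0.2484, 0.1188]
eef_rot: [[0.254, 0.967, 0.003], [0.967, -0.254, 0.001], [0.002, 0.002, -1.0]]
contact_force: [0.1, 0.5, -1.5]
gripper_width: 0.0132
```

```bash
python3 pitch.py
```

```text
[ 0.34  2.98 -0.86] -0.918 -0.8966929297117976
[ 1.05 -0.07  3.37] -0.925 -0.8966929297117976
```

>>> play_rows --increments '[{"hand":0,"tx":0,"ty":0,"tz":-0.05,"ax":0,"ay":0,"az":0},{"hand":0,"tx":0,"ty":0,"tz":-0.06,"ax":0,"ay":0,"az":0},{"hand":0,"tx":0,"ty":0,"tz":-0.04,"ax":0,"ay":0,"az":0},{"hand":0,"tx":0,"ty":0,"tz":-0.02,"ax":0,"ay":0,"az":0},{"hand":0,"tx":0,"ty":0,"tz":0,"ax":0,"ay":0,"az":0}]'

```text
t: 13.03
tool_pos: [0.5549, -0.2484, 0.066]
eef_rot: [[0.255, 0.967, -0.001], [0.967, -0.255, 0.002], [0.002, -0.001, -1.0]]
contact_force: [-0.1, -0.3, -1.4]
gripper_width: 0.0133
```

>>> play_rows --increments '[{"hand":0,"tx":0,"ty":0,"tz":0,"ax":0,"ay":0,"az":0}]'

```text
t: 13.12
tool_pos: [0.5558, -0.2491, 0.0674]
eef_rot: [[0.255, 0.967, 0.001], [0.967, -0.255, 0.001], [0.001, 0.001, -1.0]]
contact_force: [0.7, -0.5, -1.1]
gripper_width: 0.0135
```

Still about 5 mm up: lower gently.

>>> play_rows --increments '[{"hand":0,"tx":0,"ty":0,"tz":-0.01,"ax":0,"ay":0,"az":0},{"hand":0,"tx":0,"ty":0,"tz":-0.007,"ax":0,"ay":0,"az":0},{"hand":0,"tx":0,"ty":0,"tz":0,"ax":0,"ay":0,"az":0},{"hand":0,"tx":0,"ty":0,"tz":0,"ax":0,"ay":0,"az":0},{"hand":0,"tx":0,"ty":0,"tz":0,"ax":0,"ay":0,"az":0}]'

```text
t: 13.53
tool_pos: [0.5558, -0.2492, 0.0623]
eef_rot: [[0.255, 0.967, 0.002], [0.967, -0.255, 0.001], [0.001, 0.001, -1.0]]
contact_force: [0.4, 0.1, -1.3]
gripper_width: 0.0134
```

>>> play_rows --increments '[{"hand":0,"tx":0,"ty":0,"tz":-0.005,"ax":0,"ay":0,"az":0},{"hand":0,"tx":0,"ty":0,"tz":0,"ax":0,"ay":0,"az":0},{"hand":0,"tx":0,"ty":0,"tz":0,"ax":0,"ay":0,"az":0}]'

```text
t: 13.78
tool_pos: [0.556, -0.2493, 0.0616]
eef_rot: [[0.255, 0.967, 0.002], [0.967, -0.255, 0.001], [0.002, 0.002, -1.0]]
contact_force: [-1.8, 1.3, 6.4]
gripper_width: 0.0126
```

Contact with the bench (+6 N). Release to a 60 mm opening and rise.

>>> play_rows --increments '[{"hand":0.6,"tx":0,"ty":0,"tz":0,"ax":0,"ay":0,"az":0},{"hand":0.6,"tx":0,"ty":0,"tz":0,"ax":0,"ay":0,"az":0},{"hand":0.6,"tx":0,"ty":0,"tz":0,"ax":0,"ay":0,"az":0},{"hand":0.6,"tx":0,"ty":0,"tz":0,"ax":0,"ay":0,"az":0},{"hand":0.6,"tx":0,"ty":0,"tz":0.03,"ax":0,"ay":0,"az":0}]'

```text
t: 14.2
tool_pos: [0.5543, -0.2484, 0.0681]
eef_rot: [[0.255, 0.967, -0.002], [0.967, -0.255, 0.002], [0.002, -0.002, -1.0]]
contact_force: [-0.5, -0.3, -0.7]
gripper_width: 0.0514
```

>>> play_rows --increments '[{"hand":0.6,"tx":0,"ty":0,"tz":0.06,"ax":0,"ay":0,"az":0},{"hand":0.6,"tx":0,"ty":0,"tz":0.1,"ax":0,"ay":0,"az":0},{"hand":0.6,"tx":0,"ty":0,"tz":0.1,"ax":0,"ay":0,"az":0},{"hand":0.6,"tx":0,"ty":0,"tz":0.1,"ax":0,"ay":0,"az":0},{"hand":0.6,"tx":-0.05,"ty":0,"tz":0.08,"ax":0,"ay":0,"az":0}]'

```text
t: 14.62
tool_pos: [0.5436, -0.2489, 0.2046]
eef_rot: [[0.253, 0.967, 0.006], [0.967, -0.253, -0.0], [0.001, 0.006, -1.0]]
contact_force: [1.9, -1.0, -0.4]
gripper_width: 0.0515
```

>>> play_rows --increments '[{"hand":0.6,"tx":-0.08,"ty":0,"tz":0.05,"ax":0,"ay":0,"az":0},{"hand":0.6,"tx":-0.06,"ty":0,"tz":0,"ax":0,"ay":0,"az":0},{"hand":0.6,"tx":0,"ty":0,"tz":0,"ax":0,"ay":0,"az":0},{"hand":0.6,"tx":0,"ty":0,"tz":0,"ax":0,"ay":0,"az":0},{"hand":0.6,"tx":0,"ty":0,"tz":0,"ax":0,"ay":0,"az":0}]'

```text
t: 15.03
tool_pos: [0.4993, -0.2487, 0.2169]
eef_rot: [[0.255, 0.967, 0.002], [0.967, -0.255, 0.001], [0.002, 0.002, -1.0]]
contact_force: [0.4, 0.2, -0.9]
gripper_width: 0.0514
```

```bash
python3 - <<'E'
from h import *
s=save("side","sf");o=status.get_obs();print(o["t"],o["tool_pos"],o["gripper_width"],o["contact_force"])
cv2.imwrite("pics/f.png",cv2.resize(s[130:390,180:480,::-1],None,fx=2.2,fy=2.2,interpolation=cv2.INTER_CUBIC))
for r in viewer.silhouettes("side","ball_1"): print(r["score"],r["centre"])
E
```

```text
15.0833 [ 0.49943836 -0.24866741  0.21655192] 0.05128043822528909 [-0.34289781  0.07690044 -0.25650784]
```

View pics/f.png

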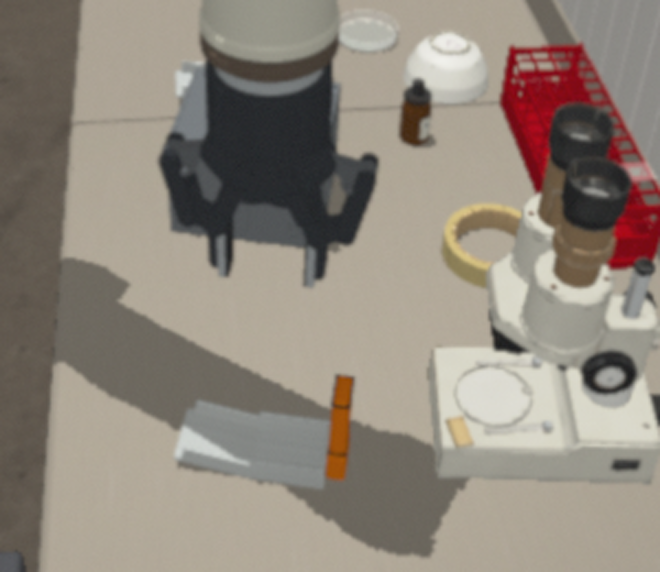

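```bash
python3 - <<'E'
from h import *
s=save("top","tf");r=viewer.silhouettes("top","flap")
for k in r: ys,xs=np.where(k["region"]);print(k["score"],k["centre"],xs.min(),xs.max(),ys.min(),ys.max())
for k in viewer.silhouettes("top","ball_1"): print("ball",k["score"],k["centre"])
cv2.imwrite("pics/g.png",cv2.resize(s[120:290,240:480,::-1],None,fx=3,fy=3,interpolation=cv2.INTER_CUBIC))
E
```

```text
0.7 [306.2, 199.8] 280 333 175 224
```

View pics/g.png

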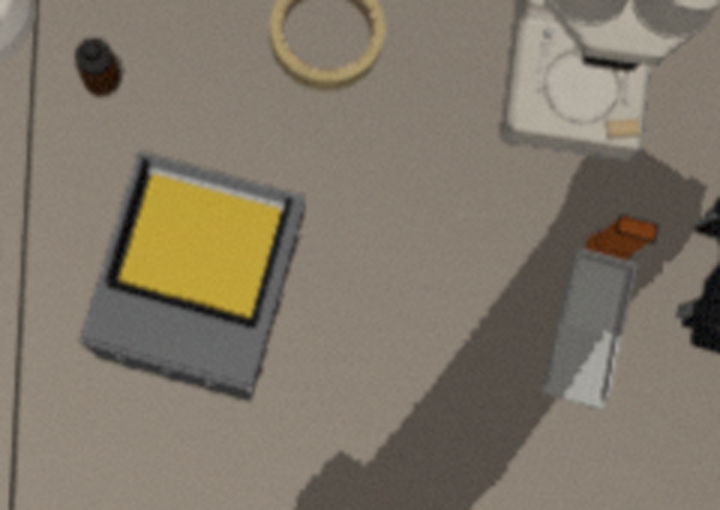

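The flap is shut with its outline unchanged, no ball shows on the flap, the bench or in the scoop, and the scoop stands upright and free.

```bash
python3 -c "
from h import *
print(workorder.close_job())"
```

```text
the job is handed in; nothing more can be done
None
```

I gripped the scoop by its orange grip and carried it level to the bin. I pressed the flap open with the lip, tipped to about 40 degrees with the lip about 12 mm below the bin's top, and tipped the balls out. I then set the empty scoop down upright near its starting place, let go and handed the job in at about 15 s of the 46 s.

**Last checks:**
- **Balls:** none shows in the scoop, on the flap or on the bench in the final pictures. I could not see inside the bin, so that both lie on its floor is inferred.
- **Flap:** its outline from above is within a pixel of the shut one at the start.
- **Scoop:** it stands upright in both pictures, clear of the bin. I felt about 6 N of bench contact before opening the fingers.
- **Hand:** it is about 0.2 m above the bench with the gripper open, touching nothing. No force reading suggested that it pressed on the bin.

**Disagreements:**
- The wrist camera put the scoop about 3 mm from where the fixed cameras did; I used a point between the two.
- The arm fell a few millimetres short of its command while pressing the flap. The flap still opened wide enough and the pan emptied.

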